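# Stand the drained staining dish back up against its stop

## Robot

A 7-joint arm with a two-finger parallel gripper is mounted at the origin on a cart in front of the work surface, level with it; the furniture and walls round the work are solid. World frame = base frame: x ahead of the robot, y to its left, z up, the work surface at z = 0. Lengths are in m, angles in rad, forces in N, time in s.
With the tool pointing down it reaches from about 0.425 to 0.875 m from the base axis. Payload 8.4 kg.
Tool frame: the origin (TCP) lies midway between the tips of the shut fingers; the grasp point (between the pads) lies 19 mm behind it; z points along the fingers, y is the line along which they close (so a half turn about z gives the same grasp; the last joint's range is limited). The gripper opens to 87 mm and grips with 3 to 60 N. Pads are 19 mm wide; open, the fingers measure 117 mm over their backs; the gripper's body (75 mm by 190 mm) begins 51 mm behind the grasp point.
Start: joints at [-1.34, 0.333, 0.04, 1.465, -0.013, 1.343, -0.059], TCP at [0.211, 0.615, 0.223] pointing down, gripper open.
Joint ranges: [-2.58, 2.58], [-0.38, 2.09], [-1.3, 1.39], [0.25, 2.4], [-1.5, 4.64], [0.08, 2.09], [-2.65, 2.65]. Speed limits (rad/s): [2.22, 2.22, 2.79, 2.79, 3.14, 3.14, 3.14].

## Interface

Orientations are given as a unit quaternion [w, x, y, z].
In Python, from bench import env gives the robot as it stands. The module is installed in compiled form; this text tells all that it offers.
- The arm moves only by the tool carry_out, never from a script. Its argument "series" is a list of rows, each an object of numbers: "rx", "ry", "rz": the turn, a rotation vector about the tool's x, y, z in rad; "tx", "ty", "tz": the shift along the tool's x, y, z in mm; "fingers": the closure, from 0 (fully open) to 1 (shut). A call has 1 to 5 rows; each row is the pose to reach, as a shift and turn from the pose commanded when the call began, along the tool's axes at that moment; what a row does not reach only later rows make up. A row lasts 1/10 s, in which the tool goes at most 50 mm and 8.59 degrees, less where a joint would pass 70% of its speed; a pose out of reach is approached as far as the arm can. A call with a gripper value outside its range is refused whole. The fingers move at their own pace and stop on an object; the grip force is fixed at half the most. Time passes only in rows, so rows that repeat a pose let the fingers close. It gives the time, the measured TCP pose, the force, the opening and the grip force at its end, in the units of the state.
- env.get_state(): the state, without advancing time (a new reading comes with each control period).
- env.get_image(name): name is "scene" or "top" or "wrist"; returns the picture (400x640x3 uint8, red, green, blue); there is no depth.
- env.camera_model(name): a dict with "fx", "fy", "cx", "cy" (pixels), "position" and "orientation" of the camera in the world; the wrist camera has in their place "tool_from_camera" (4x4, takes a point from camera to tool coordinates, whose origin is the TCP and whose axes are the flange's). Camera axes: x right, y down, z forward; pixel columns grow to the right and rows downward; lengths in m; the calibration is good to about 2 mm. A picture is of the moment at which its call begins: read the wrist's pose just before it. camera_model takes no time and is no camera call.
- env.job_done(): hands the job in; it is judged then, once.
The state is a dict: "time_s": time; "joint_pos": joint angles; "joint_vel": joint speeds; "joint_torque": joint torques, N m; "eef_pos": TCP position; "eef_rot": TCP orientation; "wrist_force": force on the tool from outside, world axes, zero at the start; "wrist_torque": the same for the moment, N m; "opening": finger opening in m; "gripper_force": force on a finger pad.
Only numpy, scipy, OpenCV 4.12 (cv2) and the standard library are available. Lean on these libraries where they do the work, as an engineer would, in place of code of your own. Each camera call takes 0.05 s, during which the arm holds its last target. There are 200 camera calls.

## Task

The glass staining dish was left lying on its long side to drain. Using only pushes of the fingers, without gripping or lifting it, gently tip it over onto its base so that its mouth faces up, then push it along the worktop until its long side stands flush against the upright face of the aluminium stop, wholly between the stop's two ends, and draw back. Leave the dropper bottle, the vial and the roll of tape where they stand.

Things in the scene. Friction and masses are not known exactly. Their poses are not given: they have to be found in the camera images.
- dish: Clear glass open box, 68 (its x) x 108 (y) x 52 mm high (z), walls 4 mm, about 0.18 kg, loose. Origin: centre of the base's outer face; z points out of the mouth. It starts lying on its -x long side: x up, 68 mm tall, mouth roughly to the robot, base to the stop, within 0.2 rad of square and 105 to 130 mm from its face. Upright, its origin is at worktop height, 34 mm from either long side.
- dish_rim (a point): Middle of the rim of the dish's upper long wall, 66 mm above the worktop at the start. Pushed here level, from the mouth towards the base, the dish tips about the lower edge of its base, overbalances after some 45 mm of push and drops onto its base; it hardly slides meanwhile. The rim rises to 86 mm as it turns and ends 52 mm high, on the side nearer the stop.
- stop: Fixed aluminium angle: upright leg 200 mm long (its y), 30 mm high, 4 mm thick; its screwed foot lies on the far side, 29 mm deep. Origin: foot of the upright front face at mid-length; x points into the stop, roughly away from the robot, y along it, z up. A dish that is flush has its origin at x = -34 mm and its y axis parallel to this y.
- dropper_bottle: Brown dropper bottle with a pale blue tip, 38 mm across, 104 mm tall, standing loose near one end of the stop. Origin: centre of its underside. To be left alone.
- vial: Clear capped vial with brown contents, 28 mm across, 97 mm tall, standing loose near the other end of the stop. Origin: centre of its underside. To be left alone.
- tape: Yellow roll of tape lying flat, 75 mm across, 19 mm high, loose behind the stop. Origin: centre of its underside. To be left alone.
- microscope: Large grey and black microscope, some 0.4 m tall, fixed on the worktop to the right of the work: an obstacle for the arm, which is not to strike it. Everything of it lies to the right of y = -0.10 m and farther from the robot than x = 0.38 m.
Things that resemble listed ones, but are neither listed nor needed, are in the scene too. There is more than one size of the dish; the one meant has the size given above.

How it is judged:
On the way:
1. the dish stands upright on its base (angle between dish's own z axis and vertical below 0.1 rad and height (world z) of dish below 0.006 m), for 0.2 s.
At the end, for the whole second after the job is handed in: The dish stands at rest on its base, mouth up (within 0.08 rad), one long side against the stop's front face (within 6 mm and 0.07 rad), its middle within 48 mm of the stop's middle so that it does not stick out past an end; the bottle, the vial and the tape are within 20 mm of where they stood (angle between dish's own z axis and vertical below 0.08 rad and height (world z) of dish below 0.006 m and x of dish in the frame of stop between -0.04 and -0.028 m and y of dish in the frame of stop between -0.048 and 0.048 m and angle between the y axis of dish and the y axis of stop, either way round below 0.07 rad and linear speed of dish below 0.01 m/s and distance of each of dropper_bottle, vial, tape from where it was at the start of the episode below 0.02 m); the robot touches nothing.
It fails at once if the dish is lifted off the worktop (height (world z) of dish above 0.055 m).
It fails at once if the dish is pushed hard (over 30 N) (contact force between the fingers and dish above 30 N).
It fails at once if the dropper bottle is shoved away or knocked over (distance of dropper_bottle from where it was at the start of the episode above 0.02 m or angle between dropper_bottle's own z axis and vertical above 0.5 rad).
It fails at once if the vial is shoved away or knocked over (distance of vial from where it was at the start of the episode above 0.02 m or angle between vial's own z axis and vertical above 0.5 rad).
It fails at once if the roll of tape is shoved away or knocked over (distance of tape from where it was at the start of the episode above 0.02 m or angle between tape's own z axis and vertical above 0.5 rad).
It also fails if it takes over 64 s, if anything falls off the work surface, if the arm or the gripper's body presses on something with over 40 N, if the wrist force passes 120 N, or if a joint passes its speed limit or range.

## Working session

There is one attempt and no reset: what is moved stays moved. The work goes in short steps, Python scripts to look and compute and a tool call to move; the robot and the scene stay as the last step left them, time stands still between calls to the robot, and variables do not carry over. Pictures are saved under pics/ and viewed, at most 10 in all, crops included, and the job is handed in when it is done.

Besides the shell and the picture viewer there is one more tool, called in YAML: its name, and indented under it one key for each argument. carry_out: Moves the arm, as the interface text tells. Its arguments: {"type":"object","properties":{"series":{"type":"array","items":{"type":"object","properties":{"rx":{"type":"number"},"ry":{"type":"number"},"rz":{"type":"number"},"tx":{"type":"number"},"ty":{"type":"number"},"tz":{"type":"number"},"fingers":{"type":"number"}}}}},"required":["series"]}

```bash
mkdir -p pics; cat > h.py <<'E'
import numpy as np, cv2
from scipy.spatial.transform import Rotation as R
from bench import env
def rot(q): return R.from_quat([q[1],q[2],q[3],q[0]]).as_matrix()
def save(n,f):
    im=env.get_image(n); cv2.imwrite('pics/'+f,im[:,:,::-1]); return im
def pix2w(n,u,v,z=0):
    c=env.camera_model(n); d=rot(c['orientation'])@np.array([(u-c['cx'])/c['fx'],(v-c['cy'])/c['fy'],1]); p=np.array(c['position'])
    return p+d*(z-p[2])/d[2]
def w2pix(n,P):
    c=env.camera_model(n); q=rot(c['orientation']).T@(np.array(P)-c['position']); return c['fx']*q[0]/q[2]+c['cx'],c['fy']*q[1]/q[2]+c['cy']
def totool(P):
    s=env.get_state(); return 1000*rot(s['eef_rot']).T@(np.array(P)-s['eef_pos'])
E
python3 - <<'E'
from h import *
save('scene','s1.png');save('top','t1.png')
for n in('scene','top'):print(env.camera_model(n))
s=env.get_state();print(s['time_s'],s['eef_pos'],s['eef_rot'],rot(s['eef_rot']).round(3),s['opening'])
E
```

```text
{'fx': 481.2488786430899, 'fy': 481.2488786430899, 'cx': 314.7152216859674, 'cy': 195.76773788085637, 'position': array([ 0.11784457, -0.95798216,  0.56895869]), 'orientation': array([-0.5268447 ,  0.81662844, -0.2042935 ,  0.11754496])}
{'fx': 363.53678162514, 'fy': 363.53678162514, 'cx': 320.6298928525335, 'cy': 196.1447606854078, 'position': array([0.53628424, 0.02874135, 0.9229577 ]), 'orientation': array([-0.05344508,  0.71355463, -0.69780548,  0.03241808])}
0.1 [0.21040907 0.61455423 0.22174701] [-5.71587618e-05  1.64144230e-01  9.86436084e-01 -7.22155467e-04] [[-0.946  0.324 -0.   ]
 [ 0.324  0.946 -0.001]
 [-0.    -0.001 -1.   ]] 0.08687640222056382
```

View pics/t1.png

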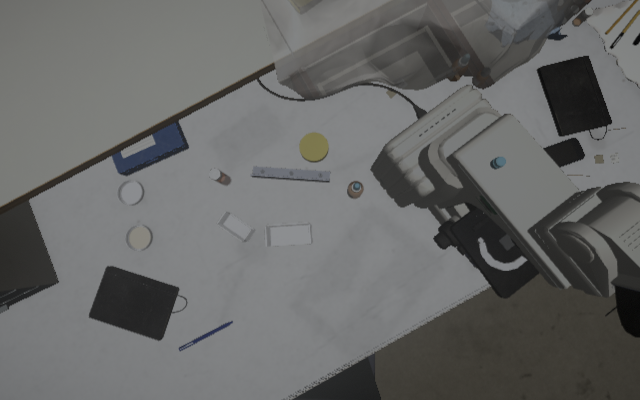

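View pics/s1.png

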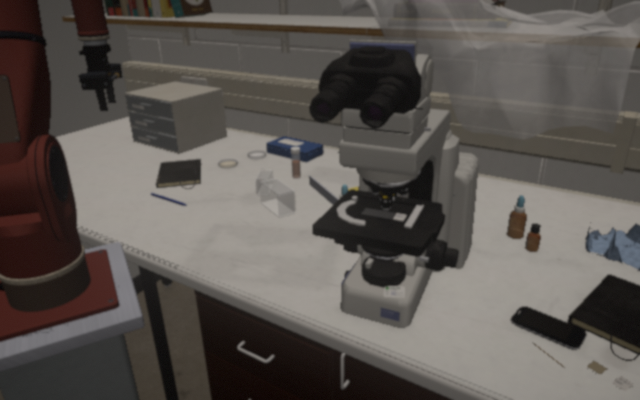

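Candidates for the dish in the top view are a large clear box at (289,235) and a smaller one at (237,226). Petri dishes at (131,192) and (139,237) don't match. By size it should be the large box, so I'm checking it in a crop.

```bash
python3 - <<'E'
import cv2,numpy as np
im=cv2.imread('pics/t1.png')[130:265,200:375]
im=cv2.resize(im,None,fx=4.5,fy=4.4,interpolation=cv2.INTER_CUBIC)
im=cv2.convertScaleAbs(im,alpha=1.5,beta=-20)
cv2.imwrite('pics/c1.png',im)
E
```

```text
(no output)
```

View pics/c1.png

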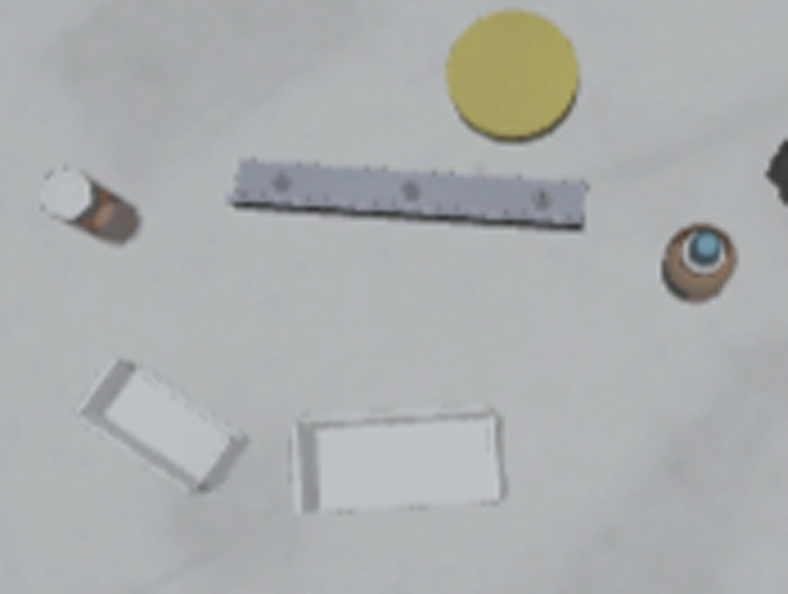

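```bash
python3 - <<'E'
from h import *
f=lambda x,y,z:pix2w('top',200+x/4.5,130+y/4.4,z)[:2]
A=f(233,207,0);B=f(583,230,0);print('stop',A,B,np.linalg.norm(A-B),(A+B)/2)
A2=f(232,200,.03);B2=f(585,224,.03);print('stop top',A2,B2,np.linalg.norm(A2-B2))
for n,c in dict(fl=(298,413),fr=(495,406),nr=(505,501),nl=(298,514)).items(): print(n,f(*c,.068),f(*c,0))
for n,c in dict(sfl=(122,360),sfr=(246,437),snr=(203,492),snl=(80,410)).items(): print(n,f(*c,.045))
print('bottle',f(706,245,.104),'vial',f(67,194,.097),'tape',f(513,72,.019))
# small dish closest corner
E
```

```text
stop [0.69484742 0.23712987] [0.68507022 0.03553376] 0.20183306453043487 [0.68995882 0.13633181]
stop top [0.6937236  0.23110745] [0.68368695 0.03428064] 0.19708254363263325
fl [0.57194057 0.18223292] [0.57477653 0.19444104]
fr [0.57802466 0.07899223] [0.58134453 0.08298899]
nr [0.52782724 0.07241056] [0.5271546  0.07588384]
nl [0.51835611 0.17996383] [0.51693017 0.19199148]
sfl [0.60002488 0.28341825]
sfr [0.55909696 0.21388693]
snr [0.5285539  0.23566171]
snl [0.57186159 0.30474531]
bottle [ 0.66167552 -0.02746905] vial [0.68350284 0.30186961] tape [0.77390811 0.07699743]
```

The large box is the dish: about 108 x 52 mm in plan at z=68 mm, with crop corners (298,413), (495,406), (505,501) and (298,514). The small box at crop (160,425) is the decoy. Next I move to a pre-push pose in front of the mouth.

```bash
python3 - <<'E'
from h import *
d=np.array([np.cos(.075),np.sin(.075),0])
print(totool(np.append((np.array([.523,.1265,0])-.045*d)[:2],.16)))
E
```

```text
[-412.42464525 -378.15870907   62.34421457]
```

carry_out:
  series:
    - {"tx": -37,"ty": -34,"tz": 0,"rz": -0.08,"fingers": 0.5}
    - {"tx": -74,"ty": -68,"tz": 0,"rz": -0.16,"fingers": 0.5}
    - {"tx": -110,"ty": -101,"tz": 0,"rz": -0.24,"fingers": 0.5}
    - {"tx": -146,"ty": -134,"tz": 0,"rz": -0.32,"fingers": 0.5}
    - {"tx": -182,"ty": -167,"tz": 0,"rz": -0.405,"fingers": 0.5}

```text
invalid input
```

```bash
python3 - <<'E'
from h import *
d=np.array([np.cos(.075),np.sin(.075),0])
print(totool(np.append((np.array([.523,.1265,0])-.045*d)[:2],.16)));s=env.get_state();print(rot(s['eef_rot']).round(3),s['opening'])
E
```

```text
[-412.42464525 -378.15870907   62.34421457]
[[-0.946  0.324 -0.   ]
 [ 0.324  0.946 -0.001]
 [-0.    -0.001 -1.   ]] 0.08687640222056382
```

carry_out:
  series:
    - {"tx": -37,"ty": -34,"tz": 0,"rx": 0,"ry": 0,"rz": -0.08,"fingers": 0.5}
    - {"tx": -74,"ty": -68,"tz": 0,"rx": 0,"ry": 0,"rz": -0.16,"fingers": 0.5}
    - {"tx": -110,"ty": -101,"tz": 0,"rx": 0,"ry": 0,"rz": -0.24,"fingers": 0.5}
    - {"tx": -146,"ty": -134,"tz": 0,"rx": 0,"ry": 0,"rz": -0.32,"fingers": 0.5}
    - {"tx": -182,"ty": -167,"tz": 0,"rx": 0,"ry": 0,"rz": -0.405,"fingers": 0.5}

```text
time_s: 0.6
eef_pos: [0.3292, 0.3959, 0.2223]
eef_rot: [-0.0, -0.039, 0.999, -0.0]
wrist_force: [0.8, 1.0, 0.5]
opening: 0.0551
gripper_force: 0.0
```

```bash
python3 - <<'E'
from h import *
d=np.array([np.cos(.075),np.sin(.075),0])
print(totool(np.append((np.array([.523,.1265,0])-.045*d)[:2],.16)));s=env.get_state();print(rot(s['eef_rot']).round(3),s['opening'])
E
```

```text
[-127.12249065 -283.6363517    62.30006418]
[[-0.997 -0.078 -0.   ]
 [-0.078  0.997 -0.   ]
 [ 0.    -0.    -1.   ]] 0.055134136456028056
```

carry_out:
  series:
    - {"tx": -20,"ty": -45,"tz": 0,"rx": 0,"ry": 0,"rz": 0,"fingers": 0.5}
    - {"tx": -40,"ty": -90,"tz": 0,"rx": 0,"ry": 0,"rz": 0,"fingers": 0.5}
    - {"tx": -60,"ty": -135,"tz": 0,"rx": 0,"ry": 0,"rz": 0,"fingers": 0.5}
    - {"tx": -80,"ty": -180,"tz": 0,"rx": 0,"ry": 0,"rz": 0,"fingers": 0.5}
    - {"tx": -100,"ty": -225,"tz": 0,"rx": 0,"ry": 0,"rz": 0,"fingers": 0.5}

```text
time_s: 1.1
eef_pos: [0.4456, 0.1791, 0.2225]
eef_rot: [-0.0, -0.038, 0.999, 0.0]
wrist_force: [1.6, 1.1, 0.8]
opening: 0.0433
gripper_force: 0.0
```

carry_out:
  series:
    - {"tx": -13,"ty": -29,"tz": 10,"rx": 0,"ry": 0,"rz": 0,"fingers": 0.5}
    - {"tx": -27,"ty": -58,"tz": 30,"rx": 0,"ry": 0,"rz": 0,"fingers": 0.5}
    - {"tx": -27,"ty": -58,"tz": 62,"rx": 0,"ry": 0,"rz": 0,"fingers": 0.5}
    - {"tx": -27,"ty": -58,"tz": 62,"rx": 0,"ry": 0,"rz": 0,"fingers": 0.5}

```text
time_s: 1.5
eef_pos: [0.4743, 0.1236, 0.1571]
eef_rot: [-0.003, -0.037, 0.999, -0.001]
wrist_force: [-1.6, 0.3, 0.5]
opening: 0.0436
gripper_force: 0.0
```

```bash
python3 - <<'E'
from h import *
d=np.array([np.cos(.075),np.sin(.075),0])
print(totool(np.append((np.array([.523,.1265,0])-.025*d)[:2],.058)));s=env.get_state();print(s['eef_pos'],rot(s['eef_rot']).round(3),s['opening'])
im=save('top','t2.png');cv2.imwrite('pics/c2.png',cv2.resize(im[120:270,200:400,::-1],None,fx=4,fy=4,interpolation=cv2.INTER_CUBIC))
E
```

```text
[-24.37954304  -0.51281779  98.97095194]
[0.47428942 0.12364206 0.15711294] [[-0.997 -0.073 -0.006]
 [-0.073  0.997 -0.003]
 [ 0.006 -0.002 -1.   ]] 0.04360195636379477
```

View pics/c2.png

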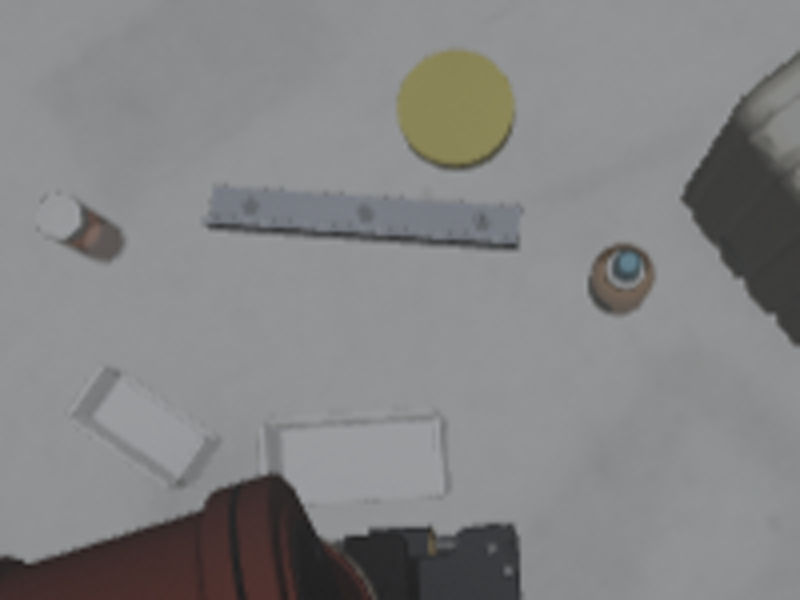

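The gripper is in front of the dish (crop 430,560), and the rest of the scene is unchanged. I descend now.

carry_out:
  series:
    - {"tx": 0,"ty": 0,"tz": 30,"rx": 0,"ry": 0,"rz": 0,"fingers": 0.5}
    - {"tx": 0,"ty": 0,"tz": 60,"rx": 0,"ry": 0,"rz": 0,"fingers": 0.5}
    - {"tx": 0,"ty": 0,"tz": 85,"rx": 0,"ry": 0,"rz": 0,"fingers": 0.5}
    - {"tx": 0,"ty": 0,"tz": 101,"rx": 0,"ry": 0,"rz": 0,"fingers": 0.5}
    - {"tx": 0,"ty": 0,"tz": 101,"rx": 0,"ry": 0,"rz": 0,"fingers": 0.5}

```text
time_s: 2.05
eef_pos: [0.4755, 0.1262, 0.059]
eef_rot: [-0.001, -0.039, 0.999, -0.0]
wrist_force: [0.5, 0.4, 0.5]
opening: 0.0436
gripper_force: 0.0
```

carry_out:
  series:
    - {"tx": -5,"ty": 0,"tz": 0,"rx": 0,"ry": 0,"rz": 0,"fingers": 0.5}
    - {"tx": -10,"ty": 0,"tz": 0,"rx": 0,"ry": 0,"rz": 0,"fingers": 0.5}
    - {"tx": -15,"ty": 0,"tz": 0,"rx": 0,"ry": 0,"rz": 0,"fingers": 0.5}
    - {"tx": -20,"ty": 0,"tz": 0,"rx": 0,"ry": 0,"rz": 0,"fingers": 0.5}
    - {"tx": -20,"ty": 0,"tz": 0,"rx": 0,"ry": 0,"rz": 0,"fingers": 0.5}

```text
time_s: 2.55
eef_pos: [0.4974, 0.1269, 0.06]
eef_rot: [0.0, -0.037, 0.999, 0.0]
wrist_force: [0.2, -0.2, 0.5]
opening: 0.0436
gripper_force: 0.0
```

carry_out:
  series:
    - {"tx": -3,"ty": 0,"tz": 2,"rx": 0,"ry": 0,"rz": 0,"fingers": 0.5}
    - {"tx": -6,"ty": 0,"tz": 2,"rx": 0,"ry": 0,"rz": 0,"fingers": 0.5}
    - {"tx": -9,"ty": 0,"tz": 2,"rx": 0,"ry": 0,"rz": 0,"fingers": 0.5}
    - {"tx": -12,"ty": 0,"tz": 2,"rx": 0,"ry": 0,"rz": 0,"fingers": 0.5}
    - {"tx": -15,"ty": 0,"tz": 2,"rx": 0,"ry": 0,"rz": 0,"fingers": 0.5}

```text
time_s: 3.05
eef_pos: [0.5117, 0.128, 0.0576]
eef_rot: [0.0, -0.038, 0.999, -0.0]
wrist_force: [-0.3, 0.0, -0.4]
opening: 0.0433
gripper_force: 0.0
```

carry_out:
  series:
    - {"tx": -2,"ty": 0,"tz": 0,"rx": 0,"ry": 0,"rz": 0,"fingers": 0.5}
    - {"tx": -4,"ty": 0,"tz": 0,"rx": 0,"ry": 0,"rz": 0,"fingers": 0.5}
    - {"tx": -6,"ty": 0,"tz": 0,"rx": 0,"ry": 0,"rz": 0,"fingers": 0.5}
    - {"tx": -8,"ty": 0,"tz": 0,"rx": 0,"ry": 0,"rz": 0,"fingers": 0.5}
    - {"tx": -10,"ty": 0,"tz": 0,"rx": 0,"ry": 0,"rz": 0,"fingers": 0.5}

```text
time_s: 3.55
eef_pos: [0.5215, 0.1287, 0.0576]
eef_rot: [-0.0, -0.038, 0.999, -0.0]
wrist_force: [-1.4, -0.0, 1.0]
opening: 0.0433
gripper_force: 0.2
```

```bash
python3 - <<'E'
from h import *
im=save('top','t3.png');im2=save('scene','s3.png')
a=cv2.resize(im[150:270,230:370,::-1],(700,600)) if 0 else cv2.resize(im[180:255,225:375,::-1],(600,300),interpolation=cv2.INTER_CUBIC)
b=cv2.resize(im2[150:225,225:375,::-1],(600,300),interpolation=cv2.INTER_CUBIC)
cv2.imwrite('pics/c3.png',np.vstack([a,b]))
print(env.get_state()['eef_pos'])
E
```

```text
[0.52164666 0.12871529 0.05756597]
```

View pics/c3.png

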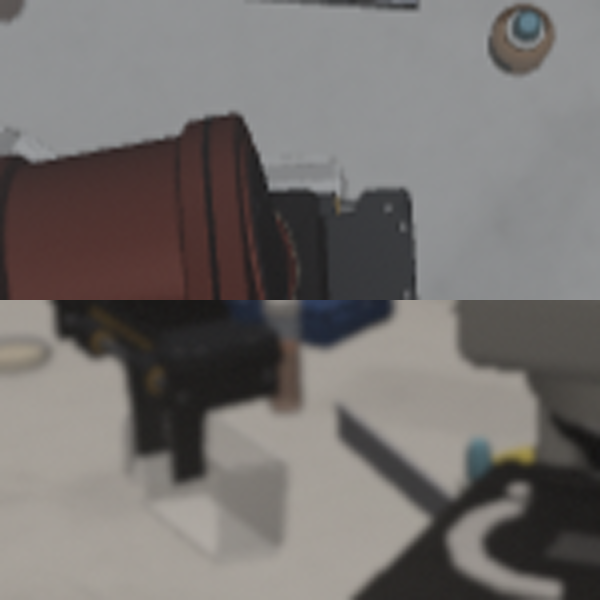

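The bottom half shows the fingers at (185,470) inside the mouth against the upper rim, with the dish starting to tip. I keep pushing gently.

carry_out:
  series:
    - {"tx": -3,"ty": 0,"tz": 0,"rx": 0,"ry": 0,"rz": 0,"fingers": 0.5}
    - {"tx": -6,"ty": 0,"tz": 0,"rx": 0,"ry": 0,"rz": 0,"fingers": 0.5}
    - {"tx": -9,"ty": 0,"tz": 0,"rx": 0,"ry": 0,"rz": 0,"fingers": 0.5}
    - {"tx": -12,"ty": 0,"tz": 0,"rx": 0,"ry": 0,"rz": 0,"fingers": 0.5}
    - {"tx": -15,"ty": 0,"tz": 0,"rx": 0,"ry": 0,"rz": 0,"fingers": 0.5}

```text
time_s: 4.15
eef_pos: [0.5367, 0.1299, 0.0576]
eef_rot: [0.0, -0.038, 0.999, -0.0]
wrist_force: [0.2, -0.3, 0.6]
opening: 0.0435
gripper_force: 0.0
```

carry_out:
  series:
    - {"tx": -2,"ty": 0,"tz": 0,"rx": 0,"ry": 0,"rz": 0,"fingers": 0.5}
    - {"tx": -4,"ty": 0,"tz": 0,"rx": 0,"ry": 0,"rz": 0,"fingers": 0.5}
    - {"tx": -6,"ty": 0,"tz": 0,"rx": 0,"ry": 0,"rz": 0,"fingers": 0.5}
    - {"tx": -8,"ty": 0,"tz": 0,"rx": 0,"ry": 0,"rz": 0,"fingers": 0.5}
    - {"tx": -10,"ty": 0,"tz": 0,"rx": 0,"ry": 0,"rz": 0,"fingers": 0.5}

```text
time_s: 4.65
eef_pos: [0.5465, 0.1306, 0.0576]
eef_rot: [0.0, -0.038, 0.999, 0.0]
wrist_force: [0.4, -0.2, 0.6]
opening: 0.0436
gripper_force: 0.0
```

```bash
python3 - <<'E'
from h import *
im2=save('scene','s4.png')
b=cv2.resize(im2[140:240,220:380,::-1],(800,500),interpolation=cv2.INTER_CUBIC)
cv2.imwrite('pics/c4.png',b)
print(env.get_state()['eef_pos'])
E
```

```text
[0.54673563 0.13060263 0.05760226]
```

View pics/c4.png

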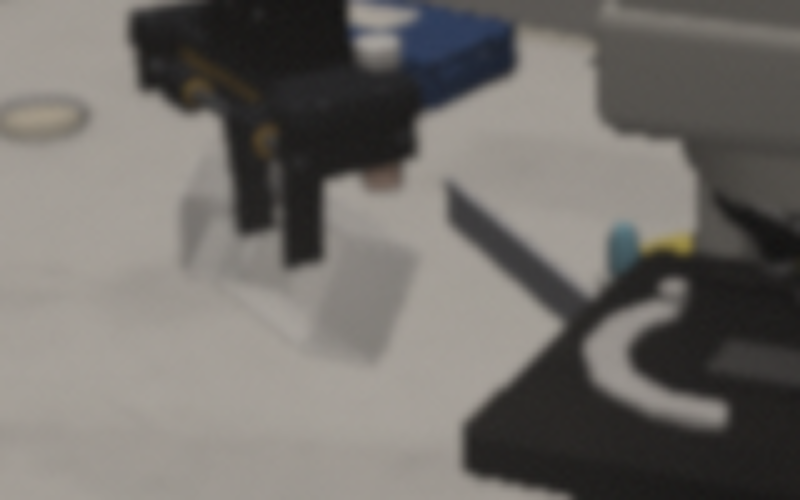

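The dish (270,270) is tilted partway about its base edge and its near edge has risen. I push on.

carry_out:
  series:
    - {"tx": -2,"ty": 0,"tz": 0,"rx": 0,"ry": 0,"rz": 0,"fingers": 0.5}
    - {"tx": -4,"ty": 0,"tz": 0,"rx": 0,"ry": 0,"rz": 0,"fingers": 0.5}
    - {"tx": -6,"ty": 0,"tz": 0,"rx": 0,"ry": 0,"rz": 0,"fingers": 0.5}
    - {"tx": -8,"ty": 0,"tz": 0,"rx": 0,"ry": 0,"rz": 0,"fingers": 0.5}
    - {"tx": -10,"ty": 0,"tz": 0,"rx": 0,"ry": 0,"rz": 0,"fingers": 0.5}

```text
time_s: 5.2
eef_pos: [0.5565, 0.1313, 0.0576]
eef_rot: [0.0, -0.038, 0.999, -0.0]
wrist_force: [-0.8, 0.3, 0.3]
opening: 0.043
gripper_force: 0.0
```

carry_out:
  series:
    - {"tx": -2,"ty": 0,"tz": 0,"rx": 0,"ry": 0,"rz": 0,"fingers": 0.5}
    - {"tx": -4,"ty": 0,"tz": 0,"rx": 0,"ry": 0,"rz": 0,"fingers": 0.5}
    - {"tx": -6,"ty": 0,"tz": 0,"rx": 0,"ry": 0,"rz": 0,"fingers": 0.5}
    - {"tx": -6,"ty": 0,"tz": 0,"rx": 0,"ry": 0,"rz": 0,"fingers": 0.5}
    - {"tx": -6,"ty": 0,"tz": 0,"rx": 0,"ry": 0,"rz": 0,"fingers": 0.5}

```text
time_s: 5.7
eef_pos: [0.5622, 0.1318, 0.0575]
eef_rot: [-0.0, -0.038, 0.999, -0.0]
wrist_force: [-0.5, -0.3, 0.6]
opening: 0.0437
gripper_force: 0.0
```

```bash
python3 - <<'E'
from h import *
im2=save('scene','s5.png')
b=cv2.resize(im2[140:240,220:380,::-1],(800,500),interpolation=cv2.INTER_CUBIC)
cv2.imwrite('pics/c5.png',b)
print(env.get_state()['eef_pos'])
E
```

```text
[0.56218708 0.13173452 0.05751641]
```

View pics/c5.png

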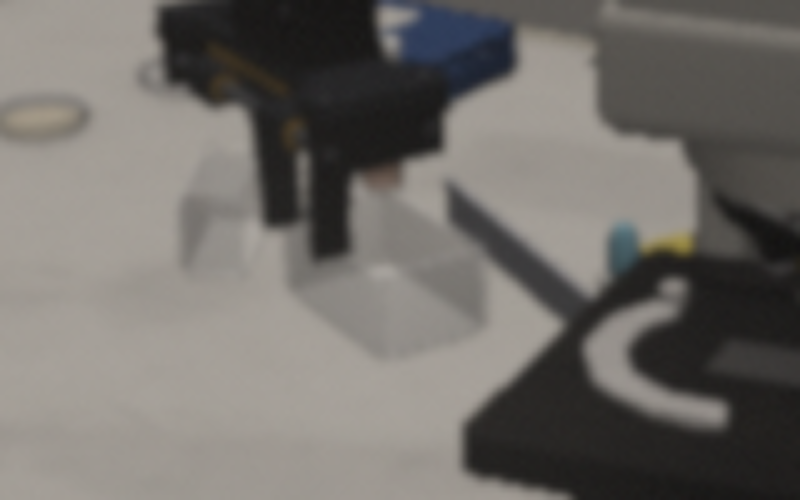

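The dish is now upright on its base, mouth up, with its rim around (390,265). I lift clear, back off, turn to the stop's heading, lower the fingers and spread them.

carry_out:
  series:
    - {"tx": 0,"ty": 0,"tz": -15,"rx": 0,"ry": 0,"rz": 0,"fingers": 0.5}
    - {"tx": 10,"ty": 1,"tz": -30,"rx": 0,"ry": 0,"rz": 0.04,"fingers": 0.3}
    - {"tx": 25,"ty": 2,"tz": -30,"rx": 0,"ry": 0,"rz": 0.08,"fingers": 0.3}
    - {"tx": 35,"ty": 3,"tz": -30,"rx": 0,"ry": 0,"rz": 0.124,"fingers": 0.3}
    - {"tx": 35,"ty": 3,"tz": -30,"rx": 0,"ry": 0,"rz": 0.124,"fingers": 0.3}

```text
time_s: 6.25
eef_pos: [0.5265, 0.1325, 0.0887]
eef_rot: [0.0, 0.025, 1.0, 0.001]
wrist_force: [0.2, -0.2, -0.7]
opening: 0.0594
gripper_force: 0.0
```

carry_out:
  series:
    - {"tx": 0,"ty": 0,"tz": 25,"rx": 0,"ry": 0,"rz": 0,"fingers": 0.3}
    - {"tx": 0,"ty": 0,"tz": 50,"rx": 0,"ry": 0,"rz": 0,"fingers": 0.3}
    - {"tx": 0,"ty": 0,"tz": 67,"rx": 0,"ry": 0,"rz": 0,"fingers": 0.3}
    - {"tx": 0,"ty": 0,"tz": 67,"rx": 0,"ry": 0,"rz": 0,"fingers": 0.3}

```text
time_s: 6.65
eef_pos: [0.5262, 0.1316, 0.019]
eef_rot: [-0.001, 0.024, 1.0, -0.001]
wrist_force: [0.0, 0.1, -0.3]
opening: 0.0609
gripper_force: 0.0
```

```bash
python3 - <<'E'
from h import *
s=env.get_state();print(s['eef_pos'],rot(s['eef_rot']).round(3))
im=save('top','t6.png')
x=im[150:260,225:375,::-1];cv2.imwrite('pics/c6.png',cv2.resize(cv2.convertScaleAbs(x,alpha=1.6,beta=-30),(750,550),interpolation=cv2.INTER_CUBIC))
E
```

```text
[0.52621302 0.13164259 0.01901246] [[-0.999  0.048 -0.003]
 [ 0.048  0.999 -0.002]
 [ 0.003 -0.002 -1.   ]]
```

View pics/c6.png

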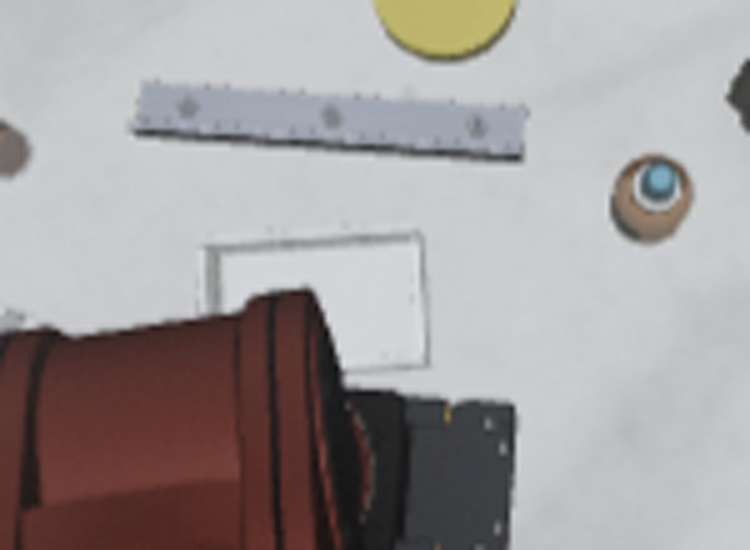

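The dish stands upright, with the far rim from (205,246) to (422,234) and the near right corner at (430,367). The stop's front foot runs from (135,132) to (522,158). The fingers are behind the dish.

```bash
python3 - <<'E'
from h import *
f=lambda x,y,z:pix2w('top',225+x/5,150+y/5,z)[:2]
l,r,n=f(203,246,.052),f(422,234,.052),f(430,367,.052)
print(l,r,n,np.linalg.norm(l-r),np.linalg.norm(r-n)); e=(l-r)/np.linalg.norm(l-r); print('yaw',-np.arctan2(e[0],e[1]), 'c',(l+n)/2)
A,B=f(133,131,0),f(523,159,0);print(A,B,(A+B)/2,np.arctan2(A[0]-B[0],A[1]-B[1]))
E
```

```text
[0.63217187 0.18914323] [0.64021773 0.08308036] [0.57616536 0.07746142] 0.10636760391074952 0.06429835191407161
yaw 0.07571434606970842 c [0.60416861 0.13330232]
[0.69705758 0.2376978 ] [0.68630162 0.03544551] [0.6916796  0.13657165] 0.05313082856756824
```

carry_out:
  series:
    - {"tx": -8,"ty": 3,"tz": 0,"rx": 0,"ry": 0,"rz": 0,"fingers": 0.3}
    - {"tx": -16,"ty": 3,"tz": 0,"rx": 0,"ry": 0,"rz": 0,"fingers": 0.3}
    - {"tx": -24,"ty": 3,"tz": 0,"rx": 0,"ry": 0,"rz": 0,"fingers": 0.3}
    - {"tx": -30,"ty": 3,"tz": 0,"rx": 0,"ry": 0,"rz": 0,"fingers": 0.3}
    - {"tx": -33,"ty": 3,"tz": 0,"rx": 0,"ry": 0,"rz": 0,"fingers": 0.3}

```text
time_s: 7.2
eef_pos: [0.5611, 0.1334, 0.0208]
eef_rot: [0.0, 0.025, 1.0, -0.0]
wrist_force: [-1.6, 0.3, 0.9]
opening: 0.0607
gripper_force: 0.4
```

carry_out:
  series:
    - {"tx": -4,"ty": 0,"tz": 0,"rx": 0,"ry": 0,"rz": 0,"fingers": 0.3}
    - {"tx": -8,"ty": 0,"tz": 0,"rx": 0,"ry": 0,"rz": 0,"fingers": 0.3}
    - {"tx": -12,"ty": 0,"tz": 0,"rx": 0,"ry": 0,"rz": 0,"fingers": 0.3}
    - {"tx": -16,"ty": 0,"tz": 0,"rx": 0,"ry": 0,"rz": 0,"fingers": 0.3}
    - {"tx": -20,"ty": 0,"tz": 0,"rx": 0,"ry": 0,"rz": 0,"fingers": 0.3}

```text
time_s: 7.7
eef_pos: [0.5804, 0.1324, 0.0205]
eef_rot: [-0.0, 0.024, 1.0, -0.0]
wrist_force: [-1.2, -1.0, 0.2]
opening: 0.061
gripper_force: 0.4
```

carry_out:
  series:
    - {"tx": -4,"ty": 0,"tz": 0,"rx": 0,"ry": 0,"rz": 0,"fingers": 0.3}
    - {"tx": -8,"ty": 0,"tz": 0,"rx": 0,"ry": 0,"rz": 0,"fingers": 0.3}
    - {"tx": -12,"ty": 0,"tz": 0,"rx": 0,"ry": 0,"rz": 0,"fingers": 0.3}
    - {"tx": -16,"ty": 0,"tz": 0,"rx": 0,"ry": 0,"rz": 0,"fingers": 0.3}
    - {"tx": -20,"ty": 0,"tz": 0,"rx": 0,"ry": 0,"rz": 0,"fingers": 0.3}

```text
time_s: 8.2
eef_pos: [0.6005, 0.1315, 0.0205]
eef_rot: [-0.0, 0.024, 1.0, -0.0]
wrist_force: [-1.0, -0.0, -0.9]
opening: 0.061
gripper_force: 0.3
```

Now small steps until the force rises against the stop.

carry_out:
  series:
    - {"tx": -2,"ty": 0,"tz": 0,"rx": 0,"ry": 0,"rz": 0,"fingers": 0.3}
    - {"tx": -3,"ty": 0,"tz": 0,"rx": 0,"ry": 0,"rz": 0,"fingers": 0.3}
    - {"tx": -4,"ty": 0,"tz": 0,"rx": 0,"ry": 0,"rz": 0,"fingers": 0.3}
    - {"tx": -6,"ty": 0,"tz": 0,"rx": 0,"ry": 0,"rz": 0,"fingers": 0.3}
    - {"tx": -7,"ty": 0,"tz": 0,"rx": 0,"ry": 0,"rz": 0,"fingers": 0.3}

```text
time_s: 8.7
eef_pos: [0.6073, 0.1313, 0.0206]
eef_rot: [0.0, 0.024, 1.0, 0.0]
wrist_force: [-0.4, -0.2, 1.3]
opening: 0.0605
gripper_force: 0.4
```

carry_out:
  series:
    - {"tx": -0.7,"ty": 0,"tz": 0,"rx": 0,"ry": 0,"rz": 0,"fingers": 0.3}
    - {"tx": -1.5,"ty": 0,"tz": 0,"rx": 0,"ry": 0,"rz": 0,"fingers": 0.3}
    - {"tx": -2,"ty": 0,"tz": 0,"rx": 0,"ry": 0,"rz": 0,"fingers": 0.3}

```text
time_s: 9.0
eef_pos: [0.6092, 0.1311, 0.0205]
eef_rot: [-0.0, 0.024, 1.0, -0.0]
wrist_force: [-1.5, 0.3, 0.6]
opening: 0.0612
gripper_force: 0.5
```

carry_out:
  series:
    - {"tx": -0.7,"ty": 0,"tz": 0,"rx": 0,"ry": 0,"rz": 0,"fingers": 0.3}
    - {"tx": -1.5,"ty": 0,"tz": 0,"rx": 0,"ry": 0,"rz": 0,"fingers": 0.3}
    - {"tx": -1.5,"ty": 0,"tz": 0,"rx": 0,"ry": 0,"rz": 0,"fingers": 0.3}

```text
time_s: 9.3
eef_pos: [0.6108, 0.1311, 0.0206]
eef_rot: [0.0, 0.024, 1.0, 0.0]
wrist_force: [-0.6, 1.0, -0.0]
opening: 0.0612
gripper_force: 0.2
```

```bash
python3 - <<'E'
from h import *
s=env.get_state();print(s['eef_pos'],s['wrist_force'])
im=save('top','t7.png')
x=im[150:240,225:345,::-1];cv2.imwrite('pics/c7.png',cv2.resize(cv2.convertScaleAbs(x,alpha=1.6,beta=-30),(720,540),interpolation=cv2.INTER_CUBIC))
E
```

```text
[0.61083019 0.13109184 0.0205955 ] [-0.57345269  0.98487237 -0.0012608 ]
```

View pics/c7.png

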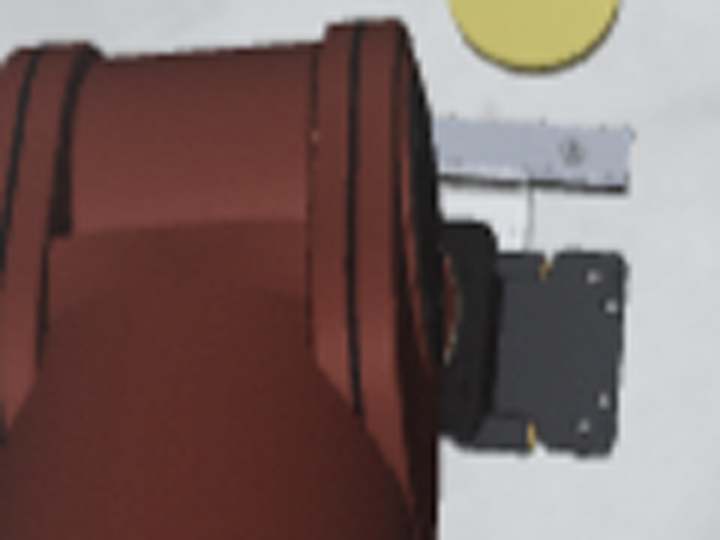

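The dish's right end (525,185) is at the stop's face or within a few mm of it. No contact force has built up yet, so I keep going in small steps.

carry_out:
  series:
    - {"tx": -0.7,"ty": 0,"tz": 0,"rx": 0,"ry": 0,"rz": 0,"fingers": 0.3}
    - {"tx": -1.5,"ty": 0,"tz": 0,"rx": 0,"ry": 0,"rz": 0,"fingers": 0.3}
    - {"tx": -1.5,"ty": 0,"tz": 0,"rx": 0,"ry": 0,"rz": 0,"fingers": 0.3}

```text
time_s: 9.65
eef_pos: [0.6109, 0.1311, 0.0203]
eef_rot: [-0.001, 0.024, 1.0, 0.0]
wrist_force: [-7.1, -0.3, 5.7]
opening: 0.0611
gripper_force: 3.5
```

The force has risen to 7 N and the TCP has stopped, so the dish is seated. I draw back.

carry_out:
  series:
    - {"tx": 4,"ty": 0,"tz": 0,"rx": 0,"ry": 0,"rz": 0,"fingers": 0.3}
    - {"tx": 15,"ty": 0,"tz": 0,"rx": 0,"ry": 0,"rz": 0,"fingers": 0.3}
    - {"tx": 40,"ty": 0,"tz": 0,"rx": 0,"ry": 0,"rz": 0,"fingers": 0.3}
    - {"tx": 75,"ty": 0,"tz": -20,"rx": 0,"ry": 0,"rz": 0,"fingers": 0.3}
    - {"tx": 100,"ty": 0,"tz": -60,"rx": 0,"ry": 0,"rz": 0,"fingers": 0.3}

```text
time_s: 10.15
eef_pos: [0.5079, 0.1352, 0.0782]
eef_rot: [-0.003, 0.024, 1.0, -0.001]
wrist_force: [-0.2, 0.5, 2.1]
opening: 0.0609
gripper_force: 0.0
```

carry_out:
  series:
    - {"tx": 15,"ty": 0,"tz": -40,"rx": 0,"ry": 0,"rz": 0,"fingers": 0.3}
    - {"tx": 25,"ty": 0,"tz": -80,"rx": 0,"ry": 0,"rz": 0,"fingers": 0.3}
    - {"tx": 25,"ty": 30,"tz": -110,"rx": 0,"ry": 0,"rz": 0,"fingers": 0.3}
    - {"tx": 25,"ty": 60,"tz": -110,"rx": 0,"ry": 0,"rz": 0,"fingers": 0.3}
    - {"tx": 25,"ty": 60,"tz": -110,"rx": 0,"ry": 0,"rz": 0,"fingers": 0.3}

```text
time_s: 10.65
eef_pos: [0.4896, 0.2018, 0.1915]
eef_rot: [0.001, 0.022, 1.0, 0.002]
wrist_force: [-0.0, -1.3, -0.4]
opening: 0.0609
gripper_force: 0.0
```

```bash
python3 - <<'E'
from h import *
s=env.get_state();print(s['eef_pos'],s['wrist_force'])
im=save('top','t8.png')
x=im[130:240,200:375,::-1];cv2.imwrite('pics/c8.png',cv2.resize(cv2.convertScaleAbs(x,alpha=1.6,beta=-30),None,fx=4.5,fy=4.5,interpolation=cv2.INTER_CUBIC))
E
```

```text
[0.48958439 0.20175208 0.19148666] [-0.04520849 -1.34731139 -0.43736994]
```

View pics/c8.png

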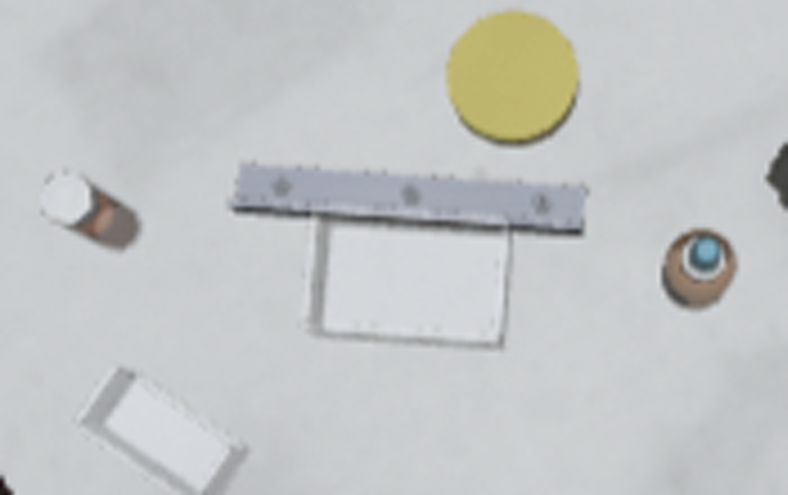

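The dish stands upright and flush along the stop, with its near edge from (312,334) to (503,347) parallel to the stop. It lies well within the stop's ends, and the bottle, vial and tape haven't moved.

```bash
python3 -c "
from bench import env
print(env.job_done())"
```

```text
the job is handed in; nothing more can be done
None
```

The dish was tipped onto its base and pushed flush against the stop, between its ends, with the bottle, vial and tape left where they stood; the job is handed in, but the judge returned no verdict.

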